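# Pulse nutmeg in the spice mill by holding its bayonet lid at half-turn

### The job

Pulse the nutmeg for the rum punch: set the spice mill's selector to speed 2 (the second click clockwise from off) and let go of it, then drop the mill's lid into its bayonet mouth and twist it clockwise to halfway between entry and lock, where the mill pulses, never letting it click into lock. The lid springs back when released, so finish while still gripping it and holding it at that halfway point, fully down. Leave the bottles, bowl, tumbler, ice tong and stirrer where they are.

Things in the scene. Friction and masses are not known exactly. Their poses are not given: they have to be found in the camera images.
- mill: Spice mill, fixed. Origin on the table under the axis of its round mouth; x points from the selector to the mouth (selector on the -x side), z up. White housing 206 mm long (x -150 to +56 mm), 112 wide, its deck 60 high; round steel tower on it, 112 mm across (106 at the rim), 115 mm above the table.
- mill_mouth (a point): Centre of the mouth at rim height, 115 mm above the table; axes as mill. Opening 72 mm across in a ledge 8 mm thick; two entry notches at its +x and -x are 20 mm wide and reach 46 mm from the axis. Under the ledge the lid's lugs turn clockwise. Dark ribs on the tower's side: entry (long, in line with the selector), half (30 deg clockwise), lock (60 deg).
- selector (a joint): Selector angle (rad), clockwise seen from above: 0 = off, 0.698 = speed 1, 1.396 = speed 2, 2.094 = speed 3 (stop), a click at each. May start at off or speed 1. Let go, it snaps into the nearest click; under 0.15 N m to turn.
- selector_grip (a point): On the selector's axis, 80 mm above the table, 115 mm to the -x side of the mill's axis; turns with the dial, x along its bar. Black disc 44 mm across (top 67 mm above the table) with a grip bar 44 mm long, 12 wide, top 92 mm above the table. At off the bar lies along the mill's x, white line away from the mouth. Tower wall 59 mm from the axis.
- pulse_ring (a joint): Angle (rad) of the spring ring in the mouth that the lid's lugs push, clockwise seen from above; 0 at rest. It is the lid's clockwise angle from the mill's x less about 0.1 rad of free play. It springs back (0.08 to 0.25 N m); at about 0.75 it stiffens and at 0.84 clicks over into lock at 0.95. Halfway is about 0.43 (lid at 0.52).
- lid: Loose steel lid, about 0.18 kg, right way up on the table; origin at the centre of its underside. Plug 68 mm across, 16 deep, foot chamfered, with two lugs at its foot at +x and -x (12 wide, 6 high, tips 42 mm from the axis). Flange 100 mm across 16 to 22 mm up, step 76 mm across to 26 mm up. A half turn makes no difference. Fully down its origin is 16 mm below mill_mouth.
- lid_grip (a point): On the lid's axis, 44 mm above its underside, inside the black grip bar: 66 mm long along the lid's x (in line with the lugs), 16 mm wide, 26 to 58 mm above the underside. Axes as lid. The lid enters with the bar in line with the mill's x.
- rum_bottle_1: Closed amber rum bottle, 77 mm across, 210 mm tall, standing at the back; origin at the centre of its underside. Not to be moved.
- rum_bottle_2: Another such bottle at the back.
- rum_bottle_3: Another such bottle at the back.
- bowl: White ceramic bowl, 130 mm across, 55 mm high; origin at the centre of its underside. Not to be moved.
- tumbler: Glass tumbler, 78 mm across, 88 mm high; origin at the centre of its underside. Not to be moved.
- ice_tong: Steel ice tong lying flat, 165 mm long along its x, 52 mm wide, 12 mm high; origin at its middle, on the table. Not to be moved.
- stirrer: Bamboo stirrer lying flat, 180 mm long along its x, 12 mm wide, 6 mm high; origin at its middle, on the table. Not to be moved.
There are look-alikes about, which are no part of the job. What is shaped like the lid but blue or orange is not meant.

How it is judged (in metres and radians):
On the way, in this order (a step that is already met when the one before it is completed fails the run):
1. the selector is at speed 2 and let go, the lid not yet in the mouth (value of joint selector between 1.25 and 1.54 rad and contact force between the fingers and selector below 0.2 N and (horizontal distance between lid and mill_mouth above 0.02 m or z of lid in the frame of mill_mouth above 0 m)), for 0.2 s.
2. the lid is fully down in the mouth (z of lid in the frame of mill_mouth between -0.02 and -0.0125 m and horizontal distance between lid and mill_mouth below 0.005 m and angle between lid's own z axis and vertical below 0.08 rad), for 0.1 s.
At the end, for the whole second after the job is handed in: Lid fully down (underside 12.5-20 mm below the rim, within 5 mm of the axis, level to 0.08 rad), twisted 0.35-0.70 rad clockwise from entry with the pulse ring at 0.20-0.68 rad, held there by the fingers; selector at speed 2 (1.25-1.54 rad) (all of step 2 and value of joint selector between 1.25 and 1.54 rad and angle between the x axis of lid and the x axis of mill, either way round between 0.35 and 0.7 rad and value of joint pulse_ring between 0.2 and 0.68 rad and contact force between the fingers and lid above 2 N); the arm keeps its last pose, push and grip.
It fails at once if the lid is twisted into the lock click (value of joint pulse_ring above 0.8 rad).
It fails at once if a bottle, the bowl, the tumbler, the ice tong or the stirrer is displaced by more than 25 mm (distance of any of rum_bottle_1, rum_bottle_2, rum_bottle_3, bowl, tumbler, ice_tong, stirrer from where it was at the start of the episode above 0.025 m).
It also fails if it takes over 61 s, if anything falls off the work surface, if the arm or the gripper's body presses on something with over 40 N, if the wrist force passes 120 N, or if a joint passes its speed limit or range.

### The arm

A 6-joint arm with a two-finger parallel gripper is mounted at the origin on the work surface. World frame = base frame: x ahead of the robot, y to its left, z up, the work surface at z = 0. Lengths are in m, angles in degrees, forces in N, time in s.
With the tool pointing down it reaches from about 0.25 to 0.725 m from the base axis. Payload 9.7 kg.
Tool frame: the origin (TCP) lies at the very end of the fingers, on their centre line; the grasp point (between the pads) lies 19 mm behind it (bot.grip_point_offset is the z of the grasp point in the tool frame, in m); z points along the fingers, x is the direction in which the jaws open and shut, and the axes are right-handed (so a half turn about z gives the same grasp; the last joint's range is limited). The gripper opens to 85 mm and grips with 20 to 120 N. Pads are 22 mm wide; open, the fingers measure 114 mm over their backs; the gripper's body (76 mm by 85 mm) begins 54 mm behind the grasp point. The pads swing forward as they close: fully open they stand 13 mm farther back than shut.
Start: joints at [-69.041, 4.979, 10.078, 95.1, 0, 90], TCP at [0.197, -0.514, 0.231] pointing down, gripper open.
Joint ranges: [-179.16, 179.16], [-48.56, 103.87], [-65.8, 70.77], [-126.05, 130.52], [-82.76, 87.17], [-180, 180]. Speed limits (degrees/s): [127.2, 127.2, 147.25, 180, 180, 180].

### API

Orientations are given as [roll, pitch, yaw] about the fixed x, y, z axes, in that order (R = Rz(yaw) Ry(pitch) Rx(roll)).
In Python, from workcell import get_obs, viewer, job_done, bot gives the robot as it stands.
- The arm moves only by the shell command python3 -m handwheel 'ROWS' [FORCE]. ROWS is JSON, a list of rows, each a list of 5 numbers: the closure, from 0 (fully open) to 1 (shut), then the shift along the world's x, y, z in m, then the turn about the world's z in degrees. A call has 1 to 5 rows; each row is the pose to reach, as a shift and turn from the pose measured when the call began; what a row does not reach only later rows make up. A row lasts 1/10 s, in which the tool goes at most 50 mm and 8.59 degrees, less where a joint would pass 70% of its speed; a pose out of reach is approached as far as the arm can. A call with a gripper value outside its range is refused whole. The fingers move at their own pace and stop on an object; FORCE is the grip in N (left out, the last holds). Time passes only in rows, so rows that repeat a pose let the fingers close. It gives the time, the measured TCP pose, the force and the opening at its end, in the units of the state.
- get_obs(): the state, without advancing time (a new reading comes with each control period).
- viewer.camera(name): name is "scene" or "top" or "wrist"; returns a dict with "color" (420x560x3 uint8, blue, green, red), "K" (3x3 intrinsics, pixels), "origin" and "orientation" of the camera in the world. Camera axes: x right, y down, z forward; pixel columns grow to the right and rows downward; lengths in m; the calibration is good to about 2 mm. The wrist camera is an equidistant fisheye: a pixel r from the principal point sees the ray r / f radians off the axis. A picture is of the moment at which its call begins. There is no depth.
- job_done(): hands the job in, once; it reports no verdict.
The state is a dict: "time": time; "q": joint angles; "qd": joint speeds; "joint_efforts": joint torques, N m; "ee_pos": TCP position; "tcp_rot": TCP orientation; "wrist_force": force on the tool from outside, world axes, zero at the start; "torque": the same for the moment, N m; "opening": finger opening in m.
Only numpy, scipy, OpenCV 4.12 (cv2) and the standard library are available. Lean on these libraries where they do the work, as an engineer would, in place of code of your own. Each camera call takes 0.05 s, during which the arm holds its last target.

## Working session

There is one attempt and no reset: what is moved stays moved. The work goes in short steps, Python scripts to look and compute and a shell command to move; the robot and the scene stay as the last step left them, time stands still between calls to the robot, and variables do not carry over. Pictures are saved under pics/ and viewed, and the job is handed in when it is done.

```bash
mkdir -p pics; ls
python3 - <<'E'
from workcell import get_obs, viewer, bot
import cv2,numpy as np
print(get_obs()); print(bot.grip_point_offset)
for n in ["scene","top","wrist"]:
    c=viewer.camera(n); cv2.imwrite(f"pics/{n}0.png",c["color"]); print(n,np.round(c["K"],1).tolist(),np.round(c["origin"],4),c["orientation"])
E
```

```text
pics
{'time': 0.0, 'q': array([-6.90413656e+01,  5.01279895e+00,  1.00348268e+01,  9.50996985e+01,
        1.25490848e-03,  8.99984410e+01]), 'qd': array([-0.03335218, -0.00605328,  0.08730105, -0.02820002, -0.03603524,
       -0.01327483]), 'joint_efforts': array([ 3.64684231e-03, -5.20386600e+01,  4.64808333e+01,  1.62866019e-02,
        1.98004250e-04,  1.29292511e-05]), 'ee_pos': array([ 0.19665656, -0.51339802,  0.23057011]), 'tcp_rot': array([-1.79998743e+02,  7.76705667e-02, -6.90398066e+01]), 'wrist_force': array([-0.54512693, -0.16935832, -0.21826458]), 'torque': array([ 0.01763839, -0.02011393,  0.01274359]), 'opening': 0.0855244838447498}
-0.0187
scene [[424.3, 0.0, 276.3], [0.0, 424.3, 210.4], [0.0, 0.0, 1.0]] [ 1.0468 -0.8185  0.9028] [-130.77227937    0.60146916   30.73071945]
top [[428.7, 0.0, 267.9], [0.0, 428.7, 202.9], [0.0, 0.0, 1.0]] [ 0.4741 -0.0306  1.2943] [-1.77147215e+02  1.00291950e-01 -9.13772165e+01]
wrist [[325.2, 0.0, 281.9], [0.0, 325.2, 206.9], [0.0, 0.0, 1.0]] [ 0.2619 -0.4882  0.3733] [ 1.64045811e+02  9.47155783e-02 -6.90129629e+01]
```

View pics/scene0.png

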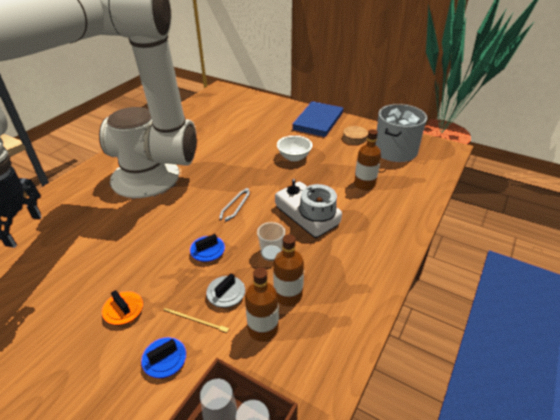

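View pics/top0.png

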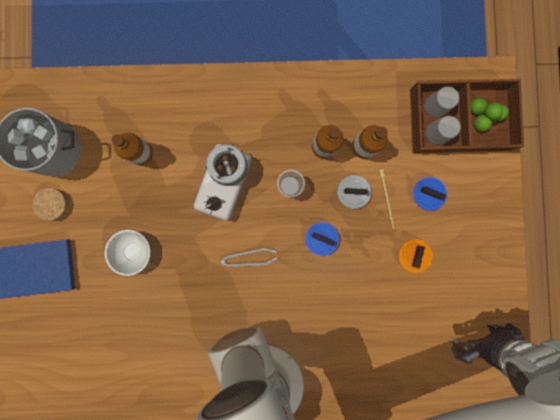

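View pics/wrist0.png

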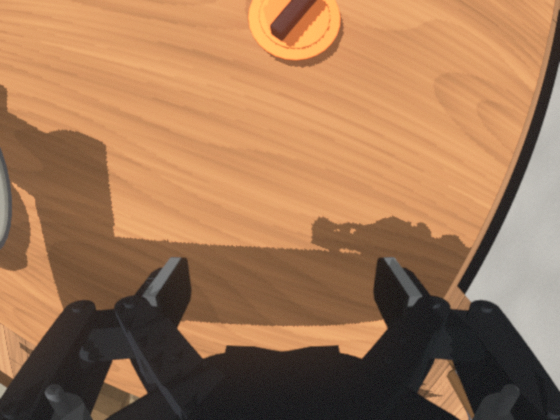

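The lid candidates in the top view are grey/steel (354,191), blue (322,238), blue (430,194) and orange (416,256). Only the grey one is steel, so it fits. The mill is at about (222,180). I'll confirm both with enlarged crops.

```bash
cat > h.py <<'E'
import numpy as np,cv2
from scipy.spatial.transform import Rotation as R
from workcell import get_obs, viewer, bot
def ray(c,u,v,fish=False):
    K=c["K"];x=(u-K[0,2])/K[0,0];y=(v-K[1,2])/K[1,1]
    if fish:
        r=np.hypot(x,y);d=np.array([x/r*np.sin(r),y/r*np.sin(r),np.cos(r)]) if r>0 else np.array([0,0,1.])
    else: d=np.array([x,y,1.])
    Rm=R.from_euler('xyz',c["orientation"],degrees=True).as_matrix()
    return np.array(c["origin"]),Rm@d
def plane(c,u,v,z,fish=False):
    o,d=ray(c,u,v,fish);return o+d*(z-o[2])/d[2]
def proj(c,P,fish=False):
    Rm=R.from_euler('xyz',c["orientation"],degrees=True).as_matrix()
    p=Rm.T@(np.array(P)-c["origin"]);K=c["K"]
    if fish:
        rr=np.hypot(p[0],p[1]);th=np.arctan2(rr,p[2]);q=p[:2]/rr*th
    else:q=p[:2]/p[2]
    return q*[K[0,0],K[1,1]]+[K[0,2],K[1,2]]
def crop(im,x0,y0,x1,y1,s,name):
    cv2.imwrite("pics/"+name,cv2.resize(im[y0:y1,x0:x1],None,fx=s,fy=s,interpolation=cv2.INTER_CUBIC))
E
python3 - <<'E'
from h import *
a=cv2.imread("pics/top0.png");s=cv2.imread("pics/scene0.png")
A=cv2.resize(a[135:230,185:260],None,fx=5,fy=5,interpolation=cv2.INTER_CUBIC)
B=cv2.resize(a[150:235,320:395],None,fx=5,fy=5,interpolation=cv2.INTER_CUBIC)
B=cv2.copyMakeBorder(B,0,A.shape[0]-B.shape[0],0,0,cv2.BORDER_CONSTANT)
cv2.imwrite("pics/c1.png",np.hstack([A,B]))
crop(s,265,165,350,240,7,"c2.png")
E
```

```text
(no output)
```

View pics/c1.png

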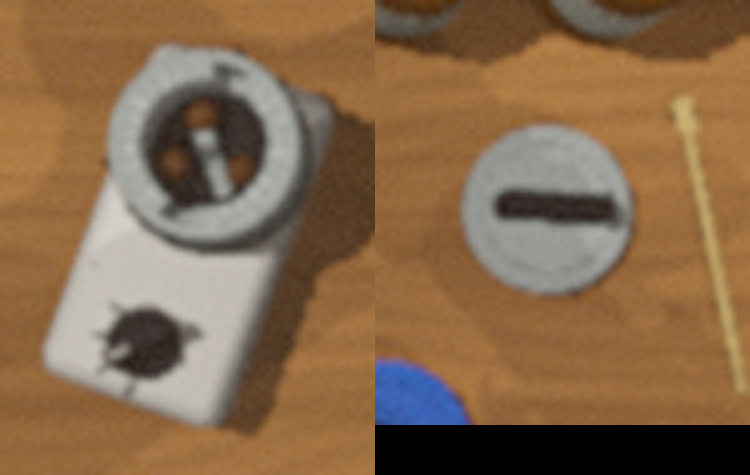

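View pics/c2.png

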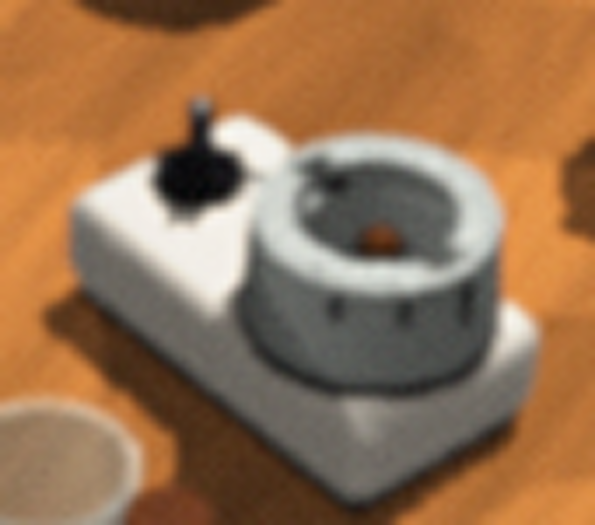

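Run:
```python
from h import *
c=viewer.camera("top");im=c["color"]
hsv=cv2.cvtColor(im,cv2.COLOR_BGR2HSV)
m=plane(c,226,165,.115);s=plane(c,214,203.4,.067);print("mouth",m,"sel",s,np.hypot(*(m-s)[:2]),np.degrees(np.arctan2(*(m-s)[1::-1])))
# lid flange
g=((hsv[...,1]<60)&(hsv[...,2]>70)).astype(np.uint8);g[:,:320]=0;g[:,395:]=0;g[:160]=0;g[235:]=0
n,l,st,ce=cv2.connectedComponentsWithStats(g)
cs,_=cv2.findContours(g,0,1);k=max(cs,key=cv2.contourArea);e=cv2.fitEllipse(k);print(e)
p=plane(c,*e[0],.02);print("lid",p,"dia",e[1][0]*(1.294-.02)/428.7)
d=(im.max(2)<60).astype(np.uint8);d[:,:335]=0;d[:,378:]=0;d[:170]=0;d[210:]=0
cs,_=cv2.findContours(d,0,1);k=max(cs,key=cv2.contourArea);r=cv2.minAreaRect(k);print(r)
b=cv2.boxPoints(r);P=np.array([plane(c,*q,.056) for q in b]);print(P,P.mean(0))
for nm,u,v,z in [("tumb",291,184,.088),("bowl",128,253,.055),("b1",127,143,.2),("b2",326,140,.2),("b3",373,138,.2)]: print(nm,plane(c,u,v,z))
```

```text
mouth [0.64059067 0.08335298 0.115     ] sel [0.53751129 0.1245131  0.067     ] 0.11099330295513947 -21.767080765024964
((353.9315490722656, 191.53488159179688), (32.578426361083984, 33.35652542114258), 140.9709014892578)
lid [ 0.56526794 -0.28700925  0.02      ] dia 0.09681575736883834
((355.5, 191.0), (4.0, 21.0), 90.0)
[[ 0.57067173 -0.25416908  0.056     ]
 [ 0.56920194 -0.31493987  0.056     ]
 [ 0.55759836 -0.31452868  0.056     ]
 [ 0.55906647 -0.25378613  0.056     ]] [ 0.56413463 -0.28435594  0.056     ]
tumb [ 0.58600988 -0.09649449  0.088     ]
bowl [0.40114324 0.37617492 0.055     ]
b1 [0.69174415 0.32895818 0.2       ]
b2 [ 0.68704131 -0.18347059  0.2       ]
b3 [ 0.6892825  -0.30454793  0.2       ]
```

```bash
python3 -m handwheel '[[0,0.025,0.042,0.006,8],[0,0.05,0.084,0.012,16],[0,0.075,0.126,0.018,24],[0,0.1,0.168,0.024,32],[0,0.125,0.21,0.03,40]]'
python3 -m handwheel '[[0,0.025,0.042,0,8],[0,0.05,0.084,0,16],[0,0.075,0.126,0,24],[0,0.1,0.168,0,32],[0,0.125,0.21,0,40]]'
python3 -m handwheel '[[0.4,0.025,0.042,0,8],[0.4,0.05,0.084,0,16],[0.4,0.075,0.126,0,20],[0.4,0.1,0.168,0,20],[0.4,0.1,0.168,0,20]]'
python3 - <<'E'
from h import *
o=get_obs();print(o["time"],o["ee_pos"],o["tcp_rot"],o["q"],o["opening"])
c=viewer.camera("wrist");cv2.imwrite("pics/w1.png",c["color"]);np.save("w1.npy",c,allow_pickle=True)
E
```

```text
time: 0.7
ee_pos: [0.3221, -0.3017, 0.261]
tcp_rot: [-180.0, 0.0, -28.7]
wrist_force: [1.4, -0.2, 0.6]
opening: 0.0851
time: 1.2
ee_pos: [0.4477, -0.0897, 0.2612]
tcp_rot: [180.0, 0.0, 11.6]
wrist_force: [1.6, -0.4, 0.3]
opening: 0.0854
time: 1.7
ee_pos: [0.5493, 0.0826, 0.259]
tcp_rot: [-179.9, 0.1, 31.9]
wrist_force: [-0.7, -0.4, -0.7]
opening: 0.0511
1.7 [0.5493469  0.08263494 0.25900735] [-1.79921275e+02  1.00841750e-01  3.18551916e+01] [8.53790999e+00 6.61364726e+00 1.49574030e+01 9.84675225e+01
 3.23796780e-02 6.66827527e+01] 0.05112284962844896
```

View pics/w1.png

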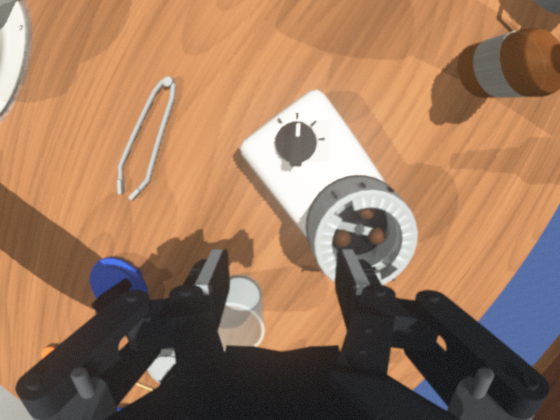

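Run:
```python
from h import *
c=np.load("w1.npy",allow_pickle=True).item();im=c["color"]
crop(im,230,80,440,300,3.6/1.3,"c3.png")
def cen(mask,box):
    x0,y0,x1,y1=box;m=np.zeros(mask.shape,np.uint8);m[y0:y1,x0:x1]=mask[y0:y1,x0:x1]
    cs,_=cv2.findContours(m,0,1);k=max(cs,key=cv2.contourArea);return k
d=(im.max(2)<75).astype(np.uint8)
k=cen(d,(268,115,330,178));e=cv2.fitEllipse(cv2.convexHull(k));print("disc",e,plane(c,*e[0],.067,True))
k=cen((im.max(2)<90).astype(np.uint8),(320,190,405,280));print(cv2.boundingRect(k))
```

```text
Traceback (most recent call last):
ValueError: max() iterable argument is empty
```

View pics/c3.png

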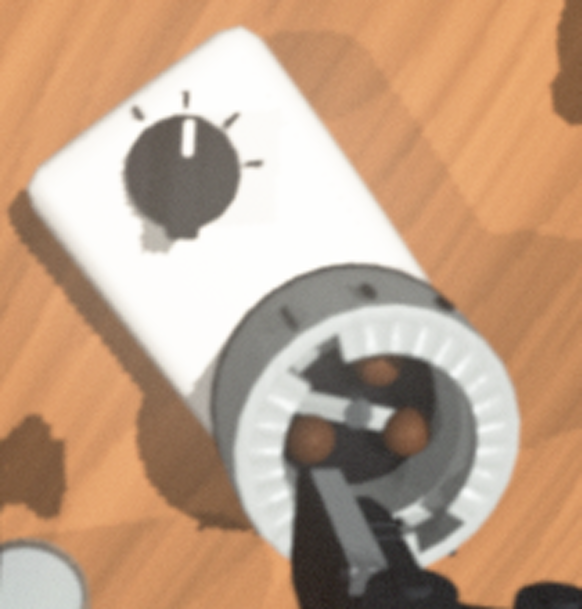

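Run:
```python
from h import *
c=np.load("w1.npy",allow_pickle=True).item();im=c["color"]
g=cv2.cvtColor(im,cv2.COLOR_BGR2GRAY)
m=np.zeros(g.shape,np.uint8);m[118:165,272:320]=(g<150)[118:165,272:320]
m=cv2.morphologyEx(m,cv2.MORPH_OPEN,np.ones((9,9)))
k=max(cv2.findContours(m,0,1)[0],key=cv2.contourArea);e=cv2.fitEllipse(k);print("disc",e,plane(c,*e[0],.067,True))
S=plane(c,*e[0],.067,True)
f=230/1.;sc=3.6/1.3
P=lambda u,v:(230+u/sc,80+v/sc)
a=plane(c,*P(189,120),.092,True);b=plane(c,*P(180,236),.092,True)
print("bar",a,b,np.hypot(*(a-b)[:2]),(a+b)/2,np.degrees(np.arctan2(*(b-a)[1::-1])))
hsv=cv2.cvtColor(im,cv2.COLOR_BGR2HSV)
m=((hsv[...,1]<50)&(g>170)).astype(np.uint8);
# rim: rays in several crop points on the outer rim edge
rim=[(233,450),(245,395),(290,345),(345,312),(400,305),(450,318),(495,360),(518,420),(515,470),(490,530),(240,490),(270,545)]
Q=np.array([plane(c,*P(*q),.115,True)[:2] for q in rim])
A=np.c_[2*Q,np.ones(len(Q))];x=np.linalg.lstsq(A,(Q**2).sum(1),rcond=None)[0];r=np.sqrt(x[2]+x[0]**2+x[1]**2);print("rim",x[:2],r,np.hypot(*(Q-x[:2]).T))
n1=plane(c,*P(322,358),.115,True);n2=plane(c,*P(440,528),.115,True);print("notch",n1,n2,(n1+n2)/2,np.degrees(np.arctan2(*(n2-n1)[1::-1])))
print("axis",np.hypot(*(x[:2]-S[:2])),np.degrees(np.arctan2(*(x[:2]-S[:2])[::-1])))
```

```text
disc ((295.0890197753906, 144.32958984375), (37.79594802856445, 40.64863204956055), 97.72660064697266) [0.53880561 0.12522535 0.067     ]
bar [0.52871954 0.1450748  0.092     ] [0.54758844 0.10938546 0.092     ] 0.04037033779458793 [0.53815399 0.12723013 0.092     ] -62.13466136625064
rim [0.64673805 0.08553783] 0.053292774406741336 [0.05346898 0.05472148 0.0532473  0.05399335 0.05376508 0.05334995
 0.05177299 0.05200977 0.0528897  0.05597652 0.05204188 0.05211624]
notch [0.60752279 0.10265843 0.115     ] [0.68419739 0.07324872 0.115     ] [0.64586009 0.08795357 0.115     ] -20.985076738113673
axis 0.11499787114628868 -20.188830937497553
```

Here the white line sits at the second tick, with the bar at −62° and the mill at −21°. So the selector starts at speed 1 and needs another 40° clockwise. Rim radius (53.3 mm) and axis distance (115.0 mm) match the given sizes.

```bash
python3 -m handwheel '[[0.4,-0.006,0.022,0,-2],[0.4,-0.011,0.0435,0,-4],[0.4,-0.011,0.0435,-0.045,-4],[0.4,-0.011,0.0435,-0.09,-4],[0.4,-0.011,0.0435,-0.09,-4]]'
python3 - <<'E'
from h import *
o=get_obs();print(o["time"],o["ee_pos"],o["tcp_rot"])
c=viewer.camera("wrist");cv2.imwrite("pics/w2.png",c["color"]);np.save("w2.npy",c,allow_pickle=True)
E
```

```text
time: 2.25
ee_pos: [0.5337, 0.1226, 0.1633]
tcp_rot: [-179.8, 0.7, 27.8]
wrist_force: [0.3, -0.4, -0.5]
opening: 0.0515
2.25 [0.53374706 0.12258415 0.16330376] [-179.80748414    0.71907031   27.75834621]
```

View pics/w2.png

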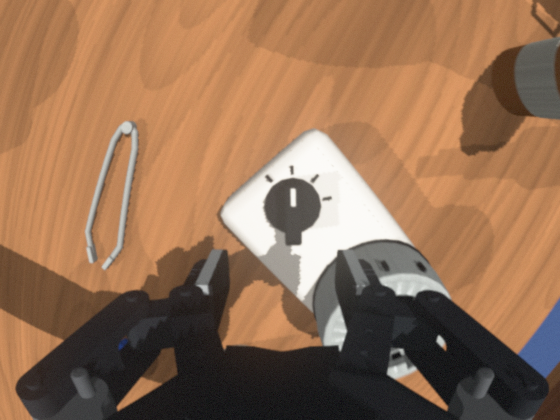

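The dial is at (292,205) with its bar pointing image-up. The fingers straddle it at columns 215 to 350.

Run:
```python
from h import *
c=np.load("w2.npy",allow_pickle=True).item();im=c["color"]
g=cv2.cvtColor(im,cv2.COLOR_BGR2GRAY)
m=np.zeros(g.shape,np.uint8);m[176:252,262:325]=(g<150)[176:252,262:325]
m=cv2.morphologyEx(m,cv2.MORPH_OPEN,np.ones((25,25)))
k=max(cv2.findContours(m,0,1)[0],key=cv2.contourArea);e=cv2.fitEllipse(k);print("disc",e,plane(c,*e[0],.067,True))
a=plane(c,293.5,186,.092,True);b=plane(c,292.5,238,.092,True);print(a,b,(a+b)/2,np.hypot(*(a-b)[:2]),np.degrees(np.arctan2(*(b-a)[1::-1])))
o=get_obs();print(o["ee_pos"],o["tcp_rot"])
```

```text
Traceback (most recent call last):
ValueError: max() iterable argument is empty
```

Run:
```python
from h import *
c=np.load("w2.npy",allow_pickle=True).item()
p=plane(c,292,205.5,.067,True);print(p)
a=plane(c,293.5,184,.092,True);b=plane(c,292.5,235,.092,True);print(a,b,(a+b)/2,np.hypot(*(a-b)[:2]),np.degrees(np.arctan2(*(b-a)[1::-1])))
o=get_obs();print(o["ee_pos"],o["tcp_rot"])
```

```text
[0.538201   0.12876225 0.067     ]
[0.52835005 0.14833221 0.092     ] [0.54506303 0.11588123 0.092     ] [0.53670654 0.13210672 0.092     ] 0.03650191827374372 -62.75051879517642
[0.53536429 0.12292839 0.16768822] [-179.88668832    0.42658771   27.75251308]
```

```bash
python3 -m handwheel '[[0.4,0.003,0.004,-0.03,0],[0.4,0.003,0.004,-0.06,0],[0.4,0.003,0.004,-0.085,0],[0.4,0.003,0.004,-0.094,0],[0.4,0.003,0.004,-0.094,0]]'
python3 -m handwheel '[[0.4,0,0,0,0]]'
```

```text
time: 2.8
ee_pos: [0.5391, 0.1266, 0.0752]
tcp_rot: [-179.9, 0.4, 27.7]
wrist_force: [-0.2, -0.2, 1.2]
opening: 0.0513
time: 2.9
ee_pos: [0.5402, 0.1267, 0.0777]
tcp_rot: [-179.9, 0.2, 27.7]
wrist_force: [-0.1, -0.7, -0.1]
opening: 0.0512
```

```bash
python3 -m handwheel '[[0.4,-0.001,0,-0.005,0],[0.7,-0.001,0,-0.005,0],[0.95,-0.001,0,-0.005,0],[0.95,-0.001,0,-0.005,0],[0.95,-0.001,0,-0.005,0]]' 25
python3 -m handwheel '[[0.95,0,0,0,0],[0.95,0,0,0,0]]'
```

```text
time: 3.4
ee_pos: [0.539, 0.1266, 0.0732]
tcp_rot: [-179.9, 0.2, 27.7]
wrist_force: [-3.8, -1.1, 4.9]
opening: 0.0112
time: 3.6
ee_pos: [0.539, 0.1265, 0.0733]
tcp_rot: [-180.0, 0.2, 27.7]
wrist_force: [-2.0, -0.7, 1.2]
opening: 0.0112
```

```bash
python3 -m handwheel '[[0.95,0,0,0,-8],[0.95,0,0,0,-16],[0.95,0,0,0,-24],[0.95,0,0,0,-32],[0.95,0,0,0,-40]]'
python3 -m handwheel '[[0.95,0,0,0,0],[0.95,0,0,0,0]]'
```

```text
time: 4.1
ee_pos: [0.5381, 0.1264, 0.0732]
tcp_rot: [-180.0, 0.3, -12.6]
wrist_force: [-7.4, -1.2, 5.1]
opening: 0.0114
time: 4.3
ee_pos: [0.538, 0.1264, 0.0732]
tcp_rot: [-180.0, 0.3, -12.5]
wrist_force: [-2.1, -0.2, 0.8]
opening: 0.0117
```

Now I'll release with a modest opening, rise and look.

```bash
python3 -m handwheel '[[0.6,0,0,0,0],[0.6,0,0,0,0],[0.6,0,0,0,0],[0.6,0,0,0.01,0],[0.6,0,0,0.03,0]]'
python3 -m handwheel '[[0.6,0,0,0.05,0],[0.6,-0.01,-0.01,0.1,0],[0.6,-0.02,-0.03,0.13,0],[0.4,-0.03,-0.04,0.13,0],[0,-0.03,-0.04,0.13,0]]'
python3 -m handwheel '[[0,0,0,0,0],[0,0,0,0,0]]'
python3 - <<'E'
from h import *
o=get_obs();print(o["time"],o["ee_pos"],o["tcp_rot"])
c=viewer.camera("wrist");cv2.imwrite("pics/w3.png",c["color"]);np.save("w3.npy",c,allow_pickle=True)
E
```

```text
time: 4.8
ee_pos: [0.5373, 0.1262, 0.1027]
tcp_rot: [179.9, 0.5, -12.5]
wrist_force: [0.8, -0.4, -1.1]
opening: 0.0336
time: 5.3
ee_pos: [0.507, 0.0854, 0.2345]
tcp_rot: [180.0, 0.3, -12.5]
wrist_force: [0.5, 1.2, 0.2]
opening: 0.062
time: 5.5
ee_pos: [0.507, 0.0857, 0.2336]
tcp_rot: [180.0, 0.4, -12.5]
wrist_force: [-0.6, -0.1, 0.4]
opening: 0.0852
5.5 [0.50696352 0.08566458 0.23360377] [179.97722534   0.3777339  -12.50774126]
```

View pics/w3.png

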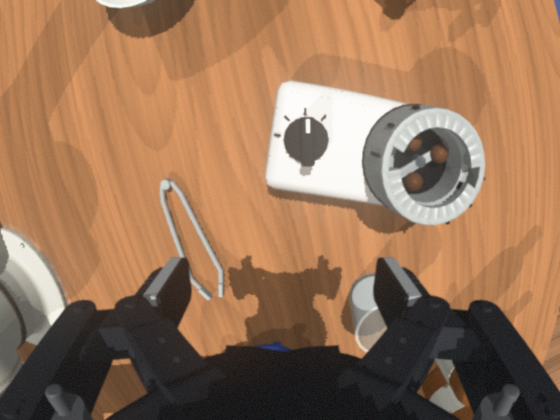

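The white line at (307,125) points at the third tick (305,111), so the selector is at speed 2. I'll measure the rim, opening and notches from this view too.

Run:
```python
from h import *
c=np.load("w3.npy",allow_pickle=True).item();im=c["color"]
crop(im,355,95,495,235,4.2,"c4.png")
```

```text
(no output)
```

View pics/c4.png

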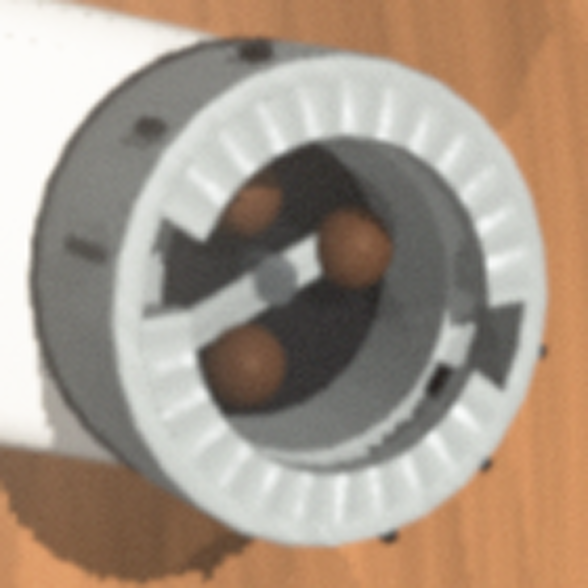

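Run:
```python
from h import *
c=np.load("w3.npy",allow_pickle=True).item()
P=lambda u,v:plane(c,355+u/4.2,95+v/4.2,.115,True)
rim=[(113,300),(120,375),(150,445),(200,505),(262,540),(340,545),(415,522),(480,470),(525,400),(547,300),(535,220),(500,140),(440,85),(370,56),(300,60),(220,100),(160,170),(127,230)]
Q=np.array([P(*q)[:2] for q in rim])
A=np.c_[2*Q,np.ones(len(Q))];x=np.linalg.lstsq(A,(Q**2).sum(1),rcond=None)[0];r=np.sqrt(x[2]+x[0]**2+x[1]**2);print("rim",x[:2],r,np.hypot(*(Q-x[:2]).T).round(4))
a=P(155.5,266);b=P(511.5,345.5);print((a+b)/2,np.hypot(*(b-a)[:2]),np.degrees(np.arctan2(*(b-a)[1::-1])))
s=plane(c,306,140,.067,True);print(s,np.hypot(*(x[:2]-s[:2])),np.degrees(np.arctan2(*(x[:2]-s[:2])[::-1])))
```

```text
rim [0.64589469 0.08642082] 0.05235428953779685 [0.0528 0.0525 0.0519 0.0521 0.0525 0.0522 0.0525 0.0526 0.0527 0.0524
 0.0515 0.0523 0.0522 0.053  0.0527 0.0522 0.0516 0.0526]
[0.64569663 0.08692775 0.115     ] 0.08888777426922778 -21.27868366592699
[0.53847955 0.12772191 0.067     ] 0.1150816861202388 -21.031737674546697
```

```bash
python3 -m handwheel '[[0.4,0.005,-0.046,0,3],[0.4,0.01,-0.092,0,6],[0.4,0.015,-0.138,0,9],[0.4,0.02,-0.184,0,11],[0.4,0.025,-0.23,0,11]]'
python3 -m handwheel '[[0.4,0.01,-0.045,0,0],[0.4,0.02,-0.09,0,0],[0.4,0.03,-0.135,0,0],[0.4,0.03,-0.18,0,0],[0.4,0.03,-0.18,0,0]]'
python3 -m handwheel '[[0.4,0,0,-0.03,0],[0.4,0,0,-0.03,0]]'
python3 - <<'E'
from h import *
c=viewer.camera("wrist");cv2.imwrite("pics/w4.png",c["color"]);np.save("w4.npy",c,allow_pickle=True)
E
```

```text
time: 6.05
ee_pos: [0.5321, -0.1457, 0.2326]
tcp_rot: [180.0, 0.4, -1.4]
wrist_force: [0.9, -0.3, -0.6]
opening: 0.0516
time: 6.55
ee_pos: [0.5617, -0.3301, 0.2295]
tcp_rot: [-180.0, 0.6, -1.6]
wrist_force: [0.8, 1.0, 0.6]
opening: 0.051
time: 6.75
ee_pos: [0.5607, -0.3295, 0.1941]
tcp_rot: [-179.7, 1.0, -1.6]
wrist_force: [-0.3, 0.9, -1.2]
opening: 0.0512
```

View pics/w4.png

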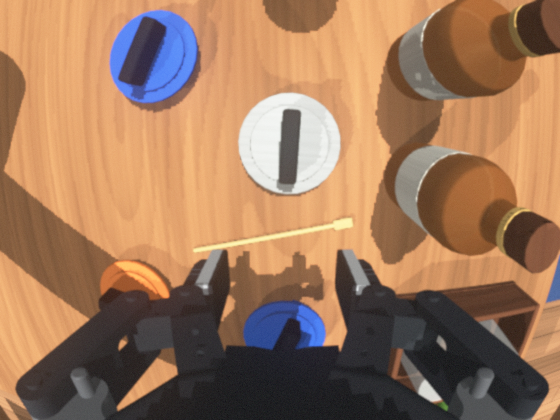

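The white/steel lid is at (289,144) with its bar from (293,110) to (287,184). The neighbouring look-alikes are blue and orange, so this is the right one.

Run:
```python
from h import *
c=np.load("w4.npy",allow_pickle=True).item();im=c["color"]
crop(im,230,85,350,205,4,"c5.png")
hsv=cv2.cvtColor(im,cv2.COLOR_BGR2HSV)
m=np.zeros(im.shape[:2],np.uint8);m[85:205,230:350]=((hsv[...,1]<60)&(hsv[...,2]>150))[85:205,230:350]
k=max(cv2.findContours(m,0,1)[0],key=cv2.contourArea);h=cv2.convexHull(k);Q=np.array([plane(c,*q[0].astype(float),.021,True)[:2] for q in h])
A=np.c_[2*Q,np.ones(len(Q))];x=np.linalg.lstsq(A,(Q**2).sum(1),rcond=None)[0];r=np.sqrt(x[2]+x[0]**2+x[1]**2);print("lid",x[:2],r)
m=np.zeros(im.shape[:2],np.uint8);m[100:192,265:315]=(im.max(2)<90)[100:192,265:315]
k=max(cv2.findContours(m,0,1)[0],key=cv2.contourArea);R_=cv2.minAreaRect(k);print(R_)
b=np.array([plane(c,*q,.058,True) for q in cv2.boxPoints(R_)]);print(b,b.mean(0))
[vx,vy,_,_]=cv2.fitLine(k,2,0,.01,.01).ravel();u,v=R_[0]
p=plane(c,u-30*vx,v-30*vy,.058,True);q=plane(c,u+30*vx,v+30*vy,.058,True);print(np.degrees(np.arctan2(*(q-p)[1::-1])))
o=get_obs();print(o["ee_pos"],o["tcp_rot"])
```

```text
lid [ 0.56564749 -0.28514365] 0.049955990606373846
((288.3739318847656, 157.39158630371094), (15.565445899963379, 49.822731018066406), 3.814074993133545)
[[ 0.55604789 -0.31529071  0.058     ]
 [ 0.56014202 -0.27201475  0.058     ]
 [ 0.57334228 -0.27321115  0.058     ]
 [ 0.56960104 -0.3165315   0.058     ]] [ 0.56478331 -0.29426203  0.058     ]
78.98553716153233
[ 0.56096066 -0.32919534  0.19667609] [-179.80506055    0.91298928   -1.5887629 ]
```

View pics/c5.png

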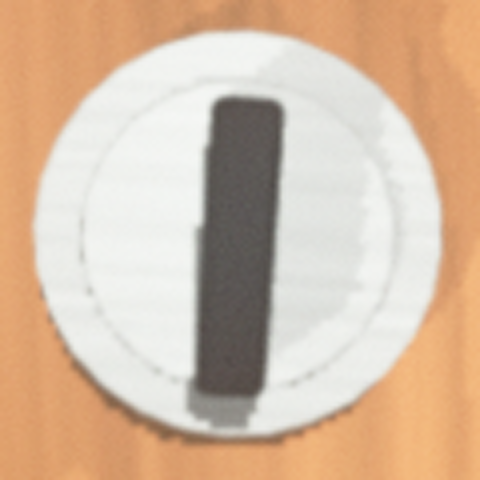

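Run:
```python
from h import *
c=np.load("w4.npy",allow_pickle=True).item()
P=lambda u,v:plane(c,230+u/4,85+v/4,.058,True)
a=P(248,101);b=P(231,391);print(a,b,(a+b)/2,np.hypot(*(a-b)[:2]),np.degrees(np.arctan2(*(a-b)[1::-1])))
```

```text
[ 0.56888977 -0.25353979  0.058     ] [ 0.56371484 -0.31638436  0.058     ] [ 0.5663023  -0.28496207  0.058     ] 0.0630572755421606 85.29259964383394
```

```bash
python3 -m handwheel '[[0.4,0.005,0.022,0,-3],[0.4,0.005,0.044,-0.02,-3],[0.4,0.005,0.044,-0.06,-3],[0.4,0.005,0.044,-0.09,-3],[0.4,0.005,0.044,-0.09,-3]]'
python3 -m handwheel '[[0.4,0,0,0,0]]'
python3 - <<'E'
from h import *
c=viewer.camera("wrist");cv2.imwrite("pics/w5.png",c["color"])
o=get_obs();print(o["ee_pos"],o["tcp_rot"])
E
```

```text
time: 7.3
ee_pos: [0.5646, -0.2833, 0.1036]
tcp_rot: [-179.7, 1.2, -4.5]
wrist_force: [0.1, 0.4, 0.3]
opening: 0.0512
time: 7.4
ee_pos: [0.5652, -0.283, 0.1057]
tcp_rot: [-179.7, 1.2, -4.5]
wrist_force: [0.5, 0.1, 0.2]
opening: 0.0515
[ 0.56527596 -0.28295455  0.10565419] [-179.69620797    1.14849605   -4.45993222]
```

View pics/w5.png

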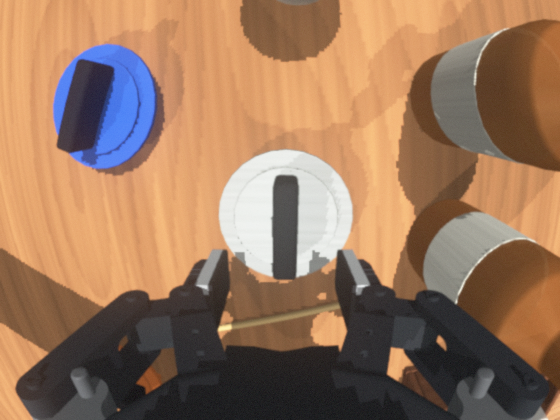

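The bar at (285,227) sits between the fingers (215 and 350). I'll descend and grip.

```bash
python3 -m handwheel '[[0.4,0.001,-0.001,-0.03,0],[0.4,0.001,-0.001,-0.055,0],[0.4,0.001,-0.001,-0.07,0],[0.4,0.001,-0.001,-0.075,0],[0.4,0.001,-0.001,-0.075,0]]'
python3 -m handwheel '[[0.4,0,0,0,0],[0.4,0,0,0,0]]'
```

```text
time: 7.95
ee_pos: [0.5666, -0.2841, 0.0314]
tcp_rot: [-179.7, 1.1, -4.5]
wrist_force: [0.6, 0.8, 0.1]
opening: 0.0511
time: 8.15
ee_pos: [0.5673, -0.2845, 0.0331]
tcp_rot: [-179.8, 1.0, -4.5]
wrist_force: [0.9, -0.2, -0.1]
opening: 0.0515
```

```bash
python3 -m handwheel '[[0.5,-0.001,0,-0.003,0],[0.7,-0.001,0,-0.003,0],[0.9,-0.001,0,-0.003,0],[0.95,-0.001,0,-0.003,0],[0.95,-0.001,0,-0.003,0]]' 50
python3 -m handwheel '[[0.95,0,0,0,0],[0.95,0,0,0,0]]'
```

```text
time: 8.65
ee_pos: [0.5664, -0.2846, 0.0304]
tcp_rot: [-179.8, 1.0, -4.5]
wrist_force: [-0.8, 0.1, 3.1]
opening: 0.0154
time: 8.85
ee_pos: [0.5664, -0.2846, 0.0304]
tcp_rot: [-179.8, 1.0, -4.5]
wrist_force: [-1.2, 0.5, 1.5]
opening: 0.0152
```

```bash
python3 -m handwheel '[[0.95,0,0,0.02,0],[0.95,0,0,0.06,0],[0.95,-0.005,0,0.105,0],[0.95,-0.01,0,0.15,0],[0.95,-0.02,0,0.19,0]]'
python3 -m handwheel '[[0.95,0,0.04,0.005,7],[0.95,0,0.085,0.01,15],[0.95,0,0.13,0.01,23],[0.95,0,0.175,0.01,31],[0.95,0,0.22,0.01,39]]'
python3 -m handwheel '[[0.95,0.012,0.04,0,8],[0.95,0.03,0.075,0,16],[0.95,0.05,0.105,0,24],[0.95,0.065,0.13,0,32],[0.95,0.065,0.13,0,34]]'
python3 -m handwheel '[[0.95,0,0,0,0],[0.95,0,0,0,0]]'
```

```text
time: 9.35
ee_pos: [0.5463, -0.2844, 0.222]
tcp_rot: [-179.8, 1.0, -4.4]
wrist_force: [1.2, -1.4, -2.6]
opening: 0.0152
time: 9.85
ee_pos: [0.5459, -0.0626, 0.2317]
tcp_rot: [-179.7, 1.0, 34.9]
wrist_force: [2.0, 0.9, -2.0]
opening: 0.0154
time: 10.35
ee_pos: [0.6119, 0.0706, 0.23]
tcp_rot: [-179.6, 1.0, 69.4]
wrist_force: [-0.8, -0.9, -1.4]
opening: 0.0152
time: 10.55
ee_pos: [0.6118, 0.0708, 0.2292]
tcp_rot: [-179.6, 1.0, 69.3]
wrist_force: [0.6, -0.1, -1.6]
opening: 0.0151
```

Run:
```python
from h import *
c=viewer.camera("wrist");cv2.imwrite("pics/w6.png",c["color"]);np.save("w6.npy",c,allow_pickle=True)
s=viewer.camera("scene");cv2.imwrite("pics/s6.png",s["color"][100:300,200:420].repeat(3,0).repeat(3,1))
```

```text
(no output)
```

View pics/w6.png

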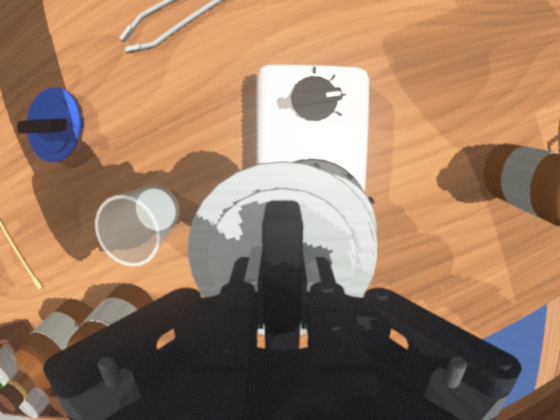

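View pics/s6.png

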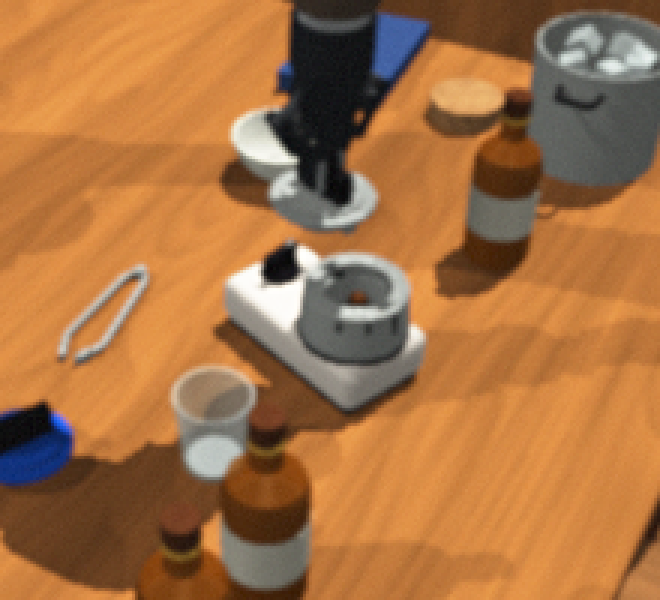

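Run:
```python
from h import *
from scipy.optimize import least_squares
c=np.load("w6.npy",allow_pickle=True).item();im=c["color"]
crop(im,180,60,390,300,2.5,"c6.png")
o=get_obs();print(o["ee_pos"],o["tcp_rot"])
s=plane(c,317,100,.067,True);print("sel",s)
```

```text
[0.61172739 0.07015618 0.22988169] [-179.62269269    0.99706534   69.26194211]
sel [0.54111434 0.1296566  0.067     ]
```

View pics/c6.png

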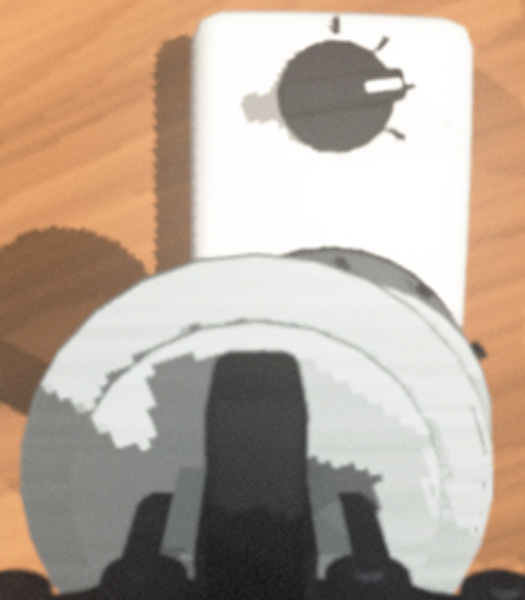

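Run:
```python
from h import *
from scipy.optimize import least_squares
c=np.load("w6.npy",allow_pickle=True).item()
o=get_obs();T=o["ee_pos"];zf=T[2]-.0304+.021
s=plane(c,180+337/2.5,60+96/2.5,.067,True);print("sel",s)
pts=[(20,470),(27,420),(45,378),(70,340),(100,308),(135,284),(170,268),(210,258),(255,255),(300,258),(340,268)]
Q=np.array([plane(c,180+u/2.5,60+v/2.5,zf,True)[:2] for u,v in pts])
r=least_squares(lambda x:np.hypot(*(Q-x).T)-.05,T[:2]);print("lid",r.x,r.fun.round(4),"minus tcp",r.x-T[:2])
A=lambda u,v:plane(c,180+u/2.5,60+v/2.5,.060,True)
a=A(197,50);b=A(193,255);print("edge",np.degrees(np.arctan2(*(b-a)[1::-1])))
a=A(471,60);b=A(462,320);print("edge",np.degrees(np.arctan2(*(b-a)[1::-1])))
ang=np.radians(69.26+90);print("along bar",(r.x-T[:2])@[np.cos(ang),np.sin(ang)],"across",(r.x-T[:2])@[np.cos(ang-np.pi/2),np.sin(ang-np.pi/2)])
for k in np.linspace(0,6.28,9): print(((proj(c,[.6455+.053*np.cos(k),.0855+.053*np.sin(k),.115],True)-[180,60])*2.5).round(),end=' ')
```

```text
sel [0.53901774 0.1282517  0.067     ]
lid [0.61345377 0.0712636 ] [ 0.0001  0.     -0.0003 -0.0002  0.0001  0.0002  0.0003  0.0001 -0.0002
 -0.0001 -0.0001] minus tcp [0.00172639 0.00110743]
edge -22.16840671730111
edge -20.838745393463906
along bar -0.0012223406029095915 across 0.0016470255168790735
[382. 563.] [469. 493.] [482. 383.] [406. 295.] [281. 290.] [191. 372.] [190. 485.] [269. 561.] [381. 563.]
```

```bash
python3 -m handwheel '[[0.95,0.017,0.0074,0,0],[0.95,0.0335,0.015,-0.015,0],[0.95,0.0335,0.015,-0.045,0],[0.95,0.0335,0.015,-0.066,0],[0.95,0.0335,0.015,-0.066,0]]'
python3 -m handwheel '[[0.95,0,0,0,0],[0.95,0,0,0,0]]'
python3 - <<'E'
from h import *
o=get_obs();print(o["ee_pos"],o["tcp_rot"],o["wrist_force"])
c=viewer.camera("wrist");cv2.imwrite("pics/w7.png",c["color"]);np.save("w7.npy",c,allow_pickle=True)
s=viewer.camera("scene");crop(s["color"],260,130,360,250,5,"s7.png")
s=viewer.camera("top");crop(s["color"],170,110,290,230,5,"t7.png")
E
```

```text
time: 11.15
ee_pos: [0.6438, 0.0843, 0.1605]
tcp_rot: [-179.4, 1.1, 69.2]
wrist_force: [-0.2, -0.2, -0.2]
opening: 0.0151
time: 11.35
ee_pos: [0.644, 0.084, 0.162]
tcp_rot: [-179.4, 1.1, 69.1]
wrist_force: [0.3, 0.9, -0.4]
opening: 0.0154
[0.64400237 0.08397033 0.16196936] [-179.43142546    1.1046568    69.13206101] [ 0.27730607  0.85097568 -0.40299683]
```

View pics/w7.png

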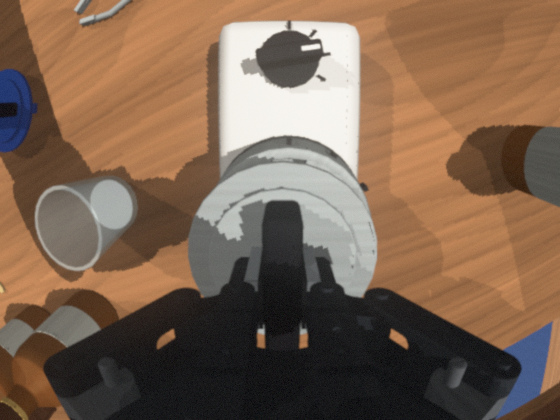

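View pics/s7.png

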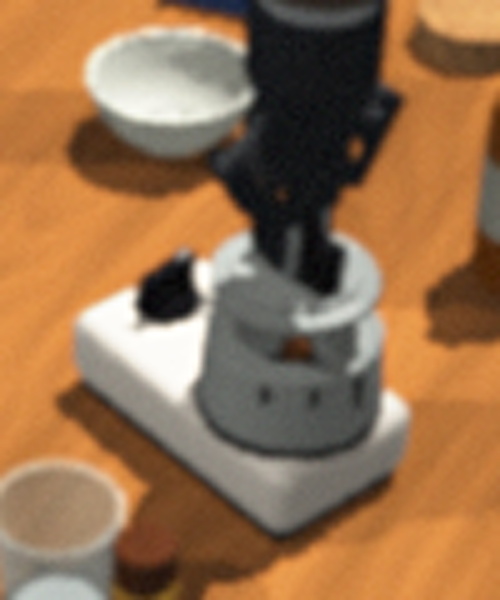

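Run:
```python
from h import *
from scipy.optimize import least_squares
c=np.load("w7.npy",allow_pickle=True).item()
crop(c["color"],180,10,390,300,2.5*.8,"c7.png")
```

```text
(no output)
```

View pics/c7.png

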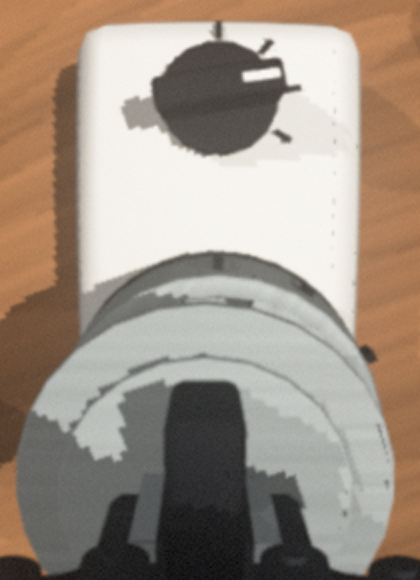

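View pics/t7.png

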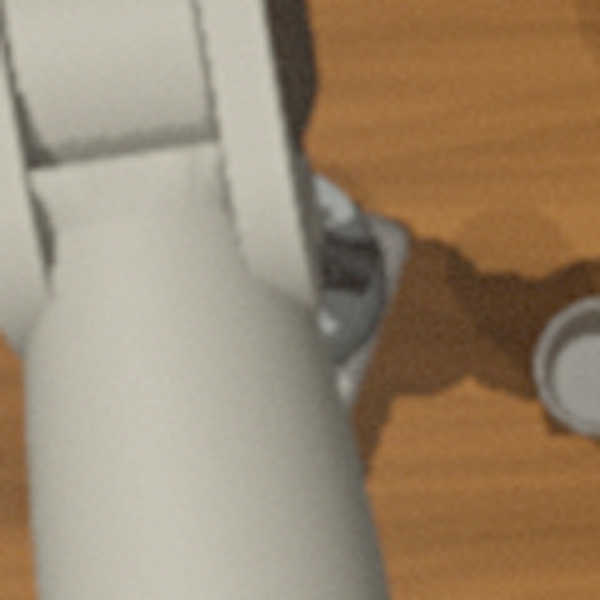

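Run:
```python
from h import *
from scipy.optimize import least_squares
c=np.load("w7.npy",allow_pickle=True).item()
crop(c["color"],215,125,375,205,5,"c8.png")
T=get_obs()["ee_pos"]
P=lambda u,v,z:plane(c,180+u/2,10+v/2,z,True)[:2]
s=P(217,98,.067);print("sel",s)
Q=np.array([P(u,v,T[2]-.0304+.021) for u,v in [(18,470),(35,415),(60,375),(100,338),(150,312),(200,305)]])
r=least_squares(lambda x:np.hypot(*(Q-x).T)-.05,T[:2]);print("lid",r.x,r.fun.round(4))
d=np.array([np.cos(np.radians(-21.1)),np.sin(np.radians(-21.1))]);n=np.array([-d[1],d[0]])
print("sel->lid along,across",(r.x-s)@d,(r.x-s)@n)
print("edges across",[(P(u,v,.06)-s)@n for u,v in[(80,150),(357,150)]])
```

```text
sel [0.53926359 0.12754633]
lid [0.64647043 0.08501296] [ 0.0007 -0.0004 -0.0005 -0.0002  0.0005  0.0001]
sel->lid along,across 0.11533088401500102 -0.0010875376110445242
edges across [np.float64(-0.05139254707362755), np.float64(0.0527306652920606)]
```

View pics/c8.png

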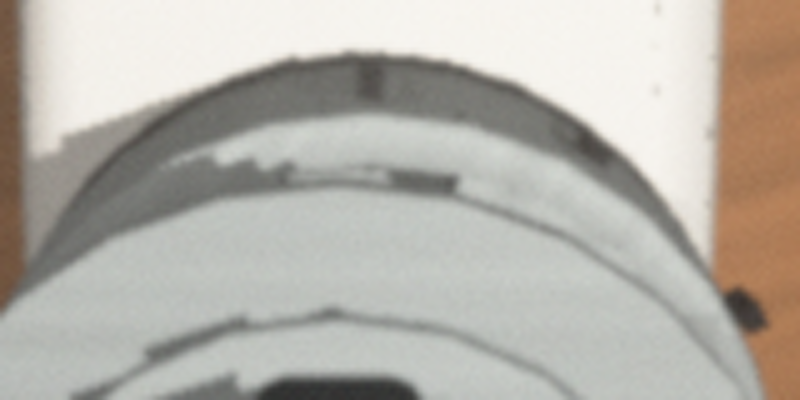

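```bash
python3 -m handwheel '[[0.95,0,0.001,-0.01,0],[0.95,0,0.001,-0.016,0],[0.95,0,0.001,-0.019,0],[0.95,0,0.001,-0.021,0]]'
python3 -m handwheel '[[0.95,0,0,-0.002,0],[0.95,0,0,-0.004,0]]'
```

```text
time: 11.9
ee_pos: [0.6442, 0.0856, 0.1405]
tcp_rot: [-179.4, 1.1, 69.2]
wrist_force: [1.4, 2.5, -0.5]
opening: 0.0151
time: 12.1
ee_pos: [0.6442, 0.0857, 0.1364]
tcp_rot: [-179.4, 1.1, 69.2]
wrist_force: [0.7, 1.9, -1.1]
opening: 0.0151
```

```bash
python3 -m handwheel '[[0.95,0,0,-0.003,0],[0.95,0,0,-0.005,0],[0.95,0,0,-0.007,0],[0.95,0,0,-0.008,0]]'
python3 -m handwheel '[[0.95,0,0,0,0],[0.95,0,0,0,0]]'
```

```text
time: 12.5
ee_pos: [0.644, 0.0854, 0.1295]
tcp_rot: [-179.5, 1.1, 69.2]
wrist_force: [-4.9, -2.3, 10.7]
opening: 0.0154
time: 12.7
ee_pos: [0.6441, 0.0852, 0.1297]
tcp_rot: [-179.5, 1.1, 69.2]
wrist_force: [-1.0, -1.4, 2.6]
opening: 0.0154
```

Fully seated: 10.7 N upward contact at TCP z 0.1295, against 0.1294 expected. Now the clockwise twist, with a firmer grip.

```bash
python3 -m handwheel '[[0.95,0,0,-0.0003,0],[0.95,0,0,-0.0005,-5],[0.95,0,0,-0.0005,-10],[0.95,0,0,-0.0005,-15]]' 80
python3 -c "
from workcell import get_obs as g
o=g();print(o['torque'],o['wrist_force'])"
```

```text
time: 13.1
ee_pos: [0.6445, 0.0862, 0.1296]
tcp_rot: [-179.5, 0.9, 54.0]
wrist_force: [1.7, 4.7, 1.4]
opening: 0.0145
[ 1.11120166 -0.34703361  0.17331663] [1.72508401 4.66633166 1.42769912]
```

```bash
python3 -m handwheel '[[0.95,0,-0.0005,-0.0005,-5],[0.95,0,-0.0005,-0.0005,-10],[0.95,0,-0.0005,-0.0005,-15],[0.95,0,-0.0005,-0.0005,-15]]'
python3 -m handwheel '[[0.95,0,0,-0.0005,0],[0.95,0,0,-0.0005,0]]'
python3 - <<'E'
from h import *
o=get_obs();print(o["ee_pos"],o["tcp_rot"],o["wrist_force"],o["torque"])
c=viewer.camera("wrist");cv2.imwrite("pics/w8.png",c["color"]);np.save("w8.npy",c,allow_pickle=True)
s=viewer.camera("scene");crop(s["color"],260,130,360,250,5,"s8.png")
E
```

```text
time: 13.5
ee_pos: [0.6453, 0.0865, 0.1295]
tcp_rot: [-179.5, 0.8, 38.9]
wrist_force: [2.5, 4.3, 2.0]
opening: 0.0148
time: 13.7
ee_pos: [0.6455, 0.0867, 0.1295]
tcp_rot: [-179.5, 0.8, 39.0]
wrist_force: [0.4, 2.3, 4.8]
opening: 0.0145
[0.64545809 0.08668086 0.12947991] [-179.51909747    0.75089511   38.96502296] [0.40570522 2.28916165 4.82026318] [ 0.63333013 -0.2412421   0.16166795]
```

View pics/w8.png

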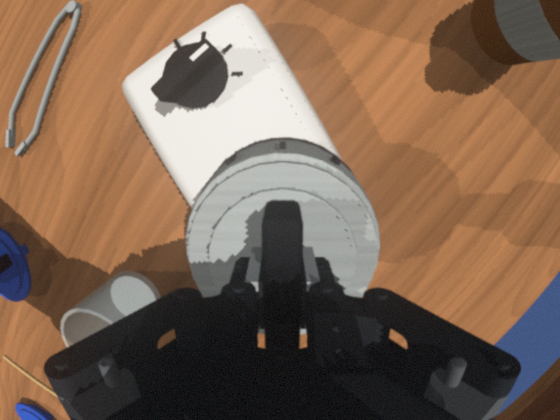

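View pics/s8.png

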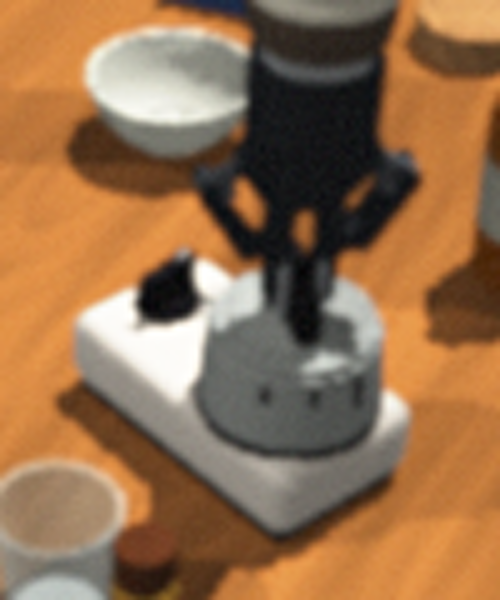

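The half rib at (283,146) lines up with the lid's bar at (282,210). I'll check the selector angle numerically.

Run:
```python
from h import *
c=np.load("w8.npy",allow_pickle=True).item()
crop(c["color"],120,0,260,120,5,"c9.png")
```

```text
(no output)
```

View pics/c9.png

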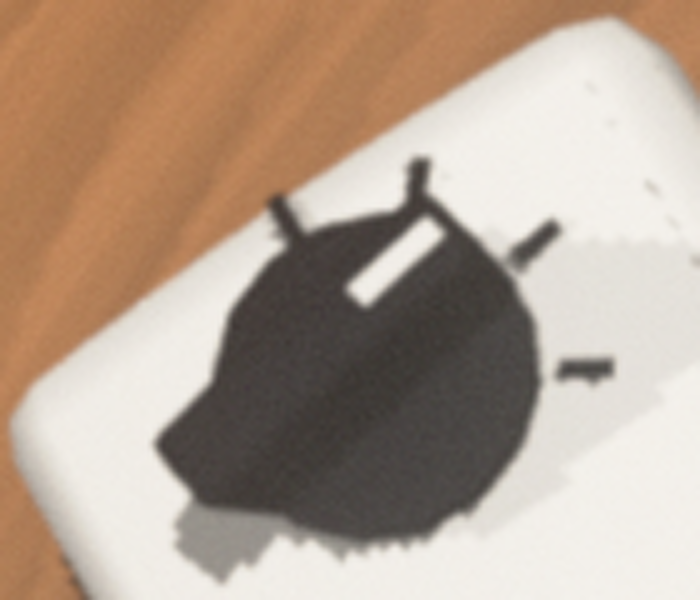

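Run:
```python
from h import *
c=np.load("w8.npy",allow_pickle=True).item()
A=lambda u,v,z:plane(c,120+u/5,v/5,z,True)[:2]
a=A(356,298,.092);b=A(434,224,.092);w=np.degrees(np.arctan2(*(b-a)[::-1]));print("line yaw",w,np.hypot(*(a-b)), "selector rad",np.radians((-21.1+180-w)%360))
t=[A(u,v,.0605) for u,v in[(285,218),(418,180),(537,245),(585,368)]]
s=np.array([.539,.1275]);print([round(float(np.degrees(np.arctan2(*(q-s)[::-1]))),1) for q in t])
```

```text
line yaw 80.6755495373567 0.012111500262472001 selector rad 1.3652742161363272
[158.0, 118.9, 79.0, 40.4]
```

```bash
python3 -m handwheel '[[0.95,0,0,-0.0003,0],[0.95,0,0,-0.0003,0],[0.95,0,0,-0.0003,0]]'
python3 -c "
from workcell import get_obs as g,job_done
o=g();print(o['time'],o['ee_pos'],o['tcp_rot'],o['torque'],o['wrist_force']);job_done()"
```

```text
time: 14.1
ee_pos: [0.6455, 0.0867, 0.1294]
tcp_rot: [-179.5, 0.7, 39.0]
wrist_force: [-0.9, 1.9, 5.4]
opening: 0.0144
14.1 [0.64546808 0.08667472 0.1294478 ] [-179.51854579    0.73274499   38.96506479] [0.52519603 0.00842377 0.14663184] [-0.90086964  1.9326809   5.40410586]
the job is handed in; nothing more can be done
```

I set the selector to speed 2 and let go of it. Then I seated the steel lid in the mill's mouth and twisted it 30° clockwise to the half mark. I handed the job in at 14.1 s with the lid still gripped at 80 N and pressed down with about 5 N.

The last checks agreed, and nothing went wrong:
- **Selector:** measured at about 1.37 rad, with the white line in the direction of the third tick, speed 2. It started at speed 1.
- **Lid height:** the underside came out about 16 mm below the rim. I worked this out from the arm's height, and the contact force when the lid seated agreed.
- **Lid centring:** within about 2 mm of the mouth's axis by the arm's position, which is about as accurate as the camera calibration.
- **Twist:** 29–30° (about 0.52 rad) from entry, and the half rib lines up with the lid's bar in the wrist picture. The lid never came near the lock click.
- **Tilt:** the tool was within 1° of vertical.
- **Spring:** the wrist still read about 0.15 N m of torque, in line with the ring pushing back. The ring's own angle cannot be read directly.
- **Bottles, bowl, tumbler, tong and stirrer:** no unexpected contact showed in the wrist force. I did not re-measure their positions at the end.

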